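# Rack the glued model-car wheels in reverse order

## Task

The glued wheels are dry: move all four from the coloured cradles of the gluing stand to the carrying rack, in reverse order, so that the wheel nearest the robot on the stand ends in the place farthest from the robot on the rack, the second nearest in the second farthest, and so on. Each wheel must stand on its tread on the two rails, in the middle of its own place, with its axle along the rack. Do not knock over the glue bottle.

Things in the scene. Friction and masses are not known exactly. Their poses are not given: they have to be found in the camera images.
- wheel_red_center (a point): Model-car wheel with black tyre, white rim and a red band round its tread: 62 mm diameter, 26 mm wide, 60 g, loose. It stands on its tread in its cradle with its axle level; the two flat faces (26 mm apart) can be pinched from above. This point is the wheel's centre; its x axis is the axle.
- wheel_yellow_center (a point): Model-car wheel with black tyre, white rim and a yellow band round its tread: 62 mm diameter, 26 mm wide, 60 g, loose. It stands on its tread in its cradle with its axle level; the two flat faces (26 mm apart) can be pinched from above. This point is the wheel's centre; its x axis is the axle.
- wheel_blue_center (a point): Model-car wheel with black tyre, white rim and a blue band round its tread: 62 mm diameter, 26 mm wide, 60 g, loose. It stands on its tread in its cradle with its axle level; the two flat faces (26 mm apart) can be pinched from above. This point is the wheel's centre; its x axis is the axle.
- wheel_green_center (a point): Model-car wheel with black tyre, white rim and a green band round its tread: 62 mm diameter, 26 mm wide, 60 g, loose. It stands on its tread in its cradle with its axle level; the two flat faces (26 mm apart) can be pinched from above. This point is the wheel's centre; its x axis is the axle.
- cradle_red: Red cradle fixed on the gluing stand; at the start the red-banded wheel stands in it, its centre 40 mm above this origin. Plate 52 x 76 x 6 mm, two 12 mm rods along x, 48 mm apart. Origin: centre of its underside, 12 mm above the table; z up, x along the row, away from the robot. The four stand 58 mm apart in any colour order; the row is turned up to 17 degrees, left or right on the table.
- cradle_yellow: Yellow cradle fixed on the gluing stand; at the start the yellow-banded wheel stands in it, its centre 40 mm above this origin. Plate 52 x 76 x 6 mm, two 12 mm rods along x, 48 mm apart. Origin: centre of its underside, 12 mm above the table; z up, x along the row, away from the robot. The four stand 58 mm apart in any colour order; the row is turned up to 17 degrees, left or right on the table.
- cradle_blue: Blue cradle fixed on the gluing stand; at the start the blue-banded wheel stands in it, its centre 40 mm above this origin. Plate 52 x 76 x 6 mm, two 12 mm rods along x, 48 mm apart. Origin: centre of its underside, 12 mm above the table; z up, x along the row, away from the robot. The four stand 58 mm apart in any colour order; the row is turned up to 17 degrees, left or right on the table.
- cradle_green: Green cradle fixed on the gluing stand; at the start the green-banded wheel stands in it, its centre 40 mm above this origin. Plate 52 x 76 x 6 mm, two 12 mm rods along x, 48 mm apart. Origin: centre of its underside, 12 mm above the table; z up, x along the row, away from the robot. The four stand 58 mm apart in any colour order; the row is turned up to 17 degrees, left or right on the table.
- rack: Fixed aluminium plate 262 x 92 x 18 mm, two 12 mm rails along x, 48 mm apart, axes 24 mm up; black 20 mm collars part four places, each with a white square. Origin: centre of its underside, on the table; z up, x along it, away from the robot. Places at x -87 (nearest), -29, 29, 87 mm, y 0; a standing wheel's centre is 52 mm above the origin. On the other side from the stand.
- glue_center (a point): Glue bottle, clear with an orange band, 30 mm diameter, 82 mm tall, loose, 60 g, standing upright between the two racks. This point is half-way up on its axis, 41 mm above the table.
Things that resemble listed ones, but are neither listed nor needed, are in the scene too. Leave any purple look-alike of the part that bears wheel_red_center alone.

How it is judged:
At the end, for the whole second after the job is handed in: Wheels stand on the rack rails in the reverse order of their cradles, each within 13 mm of its place along the rack and 8 mm across, at standing height within 6 mm, axle within 15 degrees of the rack; released, at rest; glue bottle upright (((x of wheel_red_center in the frame of rack between 0.074 and 0.1 m and x of each of cradle_yellow, cradle_blue, cradle_green in the frame of cradle_red above 0.02 m) or (x of wheel_red_center in the frame of rack between 0.016 and 0.042 m and x of cradle_red in the frame of cradle_yellow above 0.02 m and x of each of cradle_blue, cradle_green in the frame of cradle_red above 0.02 m) or (x of wheel_red_center in the frame of rack between 0.016 and 0.042 m and x of each of cradle_yellow, cradle_green in the frame of cradle_red above 0.02 m and x of cradle_red in the frame of cradle_blue above 0.02 m) or (x of wheel_red_center in the frame of rack between 0.016 and 0.042 m and x of each of cradle_yellow, cradle_blue in the frame of cradle_red above 0.02 m and x of cradle_red in the frame of cradle_green above 0.02 m) or (x of wheel_red_center in the frame of rack between -0.042 and -0.016 m and x of cradle_red in the frame of cradle_yellow above 0.02 m and x of cradle_red in the frame of cradle_blue above 0.02 m and x of cradle_green in the frame of cradle_red above 0.02 m) or (x of wheel_red_center in the frame of rack between -0.042 and -0.016 m and x of cradle_red in the frame of cradle_yellow above 0.02 m and x of cradle_blue in the frame of cradle_red above 0.02 m and x of cradle_red in the frame of cradle_green above 0.02 m) or (x of wheel_red_center in the frame of rack between -0.042 and -0.016 m and x of cradle_yellow in the frame of cradle_red above 0.02 m and x of cradle_red in the frame of cradle_blue above 0.02 m and x of cradle_red in the frame of cradle_green above 0.02 m) or (x of wheel_red_center in the frame of rack between -0.1 and -0.074 m and x of cradle_red in the frame of cradle_yellow above 0.02 m and x of cradle_red in the frame of cradle_blue above 0.02 m and x of cradle_red in the frame of cradle_green above 0.02 m)) and y of wheel_red_center in the frame of rack between -0.008 and 0.008 m and z of wheel_red_center in the frame of rack between 0.0462 and 0.0582 m and angle between the x axis of each of wheel_red_center, wheel_yellow_center, wheel_blue_center, wheel_green_center and the x axis of rack, either way round below 0.26 rad and linear speed of each of wheel_red, wheel_yellow, wheel_blue, wheel_green below 0.02 m/s and contact force between each of wheel_red, wheel_yellow, wheel_blue, wheel_green and the fingers below 0.1 N and ((x of wheel_yellow_center in the frame of rack between 0.074 and 0.1 m and x of each of cradle_red, cradle_blue, cradle_green in the frame of cradle_yellow above 0.02 m) or (x of wheel_yellow_center in the frame of rack between 0.016 and 0.042 m and x of cradle_yellow in the frame of cradle_red above 0.02 m and x of each of cradle_blue, cradle_green in the frame of cradle_yellow above 0.02 m) or (x of wheel_yellow_center in the frame of rack between 0.016 and 0.042 m and x of each of cradle_red, cradle_green in the frame of cradle_yellow above 0.02 m and x of cradle_yellow in the frame of cradle_blue above 0.02 m) or (x of wheel_yellow_center in the frame of rack between 0.016 and 0.042 m and x of each of cradle_red, cradle_blue in the frame of cradle_yellow above 0.02 m and x of cradle_yellow in the frame of cradle_green above 0.02 m) or (x of wheel_yellow_center in the frame of rack between -0.042 and -0.016 m and x of cradle_yellow in the frame of cradle_red above 0.02 m and x of cradle_yellow in the frame of cradle_blue above 0.02 m and x of cradle_green in the frame of cradle_yellow above 0.02 m) or (x of wheel_yellow_center in the frame of rack between -0.042 and -0.016 m and x of cradle_yellow in the frame of cradle_red above 0.02 m and x of cradle_blue in the frame of cradle_yellow above 0.02 m and x of cradle_yellow in the frame of cradle_green above 0.02 m) or (x of wheel_yellow_center in the frame of rack between -0.042 and -0.016 m and x of cradle_red in the frame of cradle_yellow above 0.02 m and x of cradle_yellow in the frame of cradle_blue above 0.02 m and x of cradle_yellow in the frame of cradle_green above 0.02 m) or (x of wheel_yellow_center in the frame of rack between -0.1 and -0.074 m and x of cradle_yellow in the frame of cradle_red above 0.02 m and x of cradle_yellow in the frame of cradle_blue above 0.02 m and x of cradle_yellow in the frame of cradle_green above 0.02 m)) and y of wheel_yellow_center in the frame of rack between -0.008 and 0.008 m and z of wheel_yellow_center in the frame of rack between 0.0462 and 0.0582 m and ((x of wheel_blue_center in the frame of rack between 0.074 and 0.1 m and x of each of cradle_red, cradle_yellow, cradle_green in the frame of cradle_blue above 0.02 m) or (x of wheel_blue_center in the frame of rack between 0.016 and 0.042 m and x of cradle_blue in the frame of cradle_red above 0.02 m and x of each of cradle_yellow, cradle_green in the frame of cradle_blue above 0.02 m) or (x of wheel_blue_center in the frame of rack between 0.016 and 0.042 m and x of each of cradle_red, cradle_green in the frame of cradle_blue above 0.02 m and x of cradle_blue in the frame of cradle_yellow above 0.02 m) or (x of wheel_blue_center in the frame of rack between 0.016 and 0.042 m and x of each of cradle_red, cradle_yellow in the frame of cradle_blue above 0.02 m and x of cradle_blue in the frame of cradle_green above 0.02 m) or (x of wheel_blue_center in the frame of rack between -0.042 and -0.016 m and x of cradle_blue in the frame of cradle_red above 0.02 m and x of cradle_blue in the frame of cradle_yellow above 0.02 m and x of cradle_green in the frame of cradle_blue above 0.02 m) or (x of wheel_blue_center in the frame of rack between -0.042 and -0.016 m and x of cradle_blue in the frame of cradle_red above 0.02 m and x of cradle_yellow in the frame of cradle_blue above 0.02 m and x of cradle_blue in the frame of cradle_green above 0.02 m) or (x of wheel_blue_center in the frame of rack between -0.042 and -0.016 m and x of cradle_red in the frame of cradle_blue above 0.02 m and x of cradle_blue in the frame of cradle_yellow above 0.02 m and x of cradle_blue in the frame of cradle_green above 0.02 m) or (x of wheel_blue_center in the frame of rack between -0.1 and -0.074 m and x of cradle_blue in the frame of cradle_red above 0.02 m and x of cradle_blue in the frame of cradle_yellow above 0.02 m and x of cradle_blue in the frame of cradle_green above 0.02 m)) and y of wheel_blue_center in the frame of rack between -0.008 and 0.008 m and z of wheel_blue_center in the frame of rack between 0.0462 and 0.0582 m and ((x of wheel_green_center in the frame of rack between 0.074 and 0.1 m and x of each of cradle_red, cradle_yellow, cradle_blue in the frame of cradle_green above 0.02 m) or (x of wheel_green_center in the frame of rack between 0.016 and 0.042 m and x of cradle_green in the frame of cradle_red above 0.02 m and x of each of cradle_yellow, cradle_blue in the frame of cradle_green above 0.02 m) or (x of wheel_green_center in the frame of rack between 0.016 and 0.042 m and x of each of cradle_red, cradle_blue in the frame of cradle_green above 0.02 m and x of cradle_green in the frame of cradle_yellow above 0.02 m) or (x of wheel_green_center in the frame of rack between 0.016 and 0.042 m and x of each of cradle_red, cradle_yellow in the frame of cradle_green above 0.02 m and x of cradle_green in the frame of cradle_blue above 0.02 m) or (x of wheel_green_center in the frame of rack between -0.042 and -0.016 m and x of cradle_green in the frame of cradle_red above 0.02 m and x of cradle_green in the frame of cradle_yellow above 0.02 m and x of cradle_blue in the frame of cradle_green above 0.02 m) or (x of wheel_green_center in the frame of rack between -0.042 and -0.016 m and x of cradle_green in the frame of cradle_red above 0.02 m and x of cradle_yellow in the frame of cradle_green above 0.02 m and x of cradle_green in the frame of cradle_blue above 0.02 m) or (x of wheel_green_center in the frame of rack between -0.042 and -0.016 m and x of cradle_red in the frame of cradle_green above 0.02 m and x of cradle_green in the frame of cradle_yellow above 0.02 m and x of cradle_green in the frame of cradle_blue above 0.02 m) or (x of wheel_green_center in the frame of rack between -0.1 and -0.074 m and x of cradle_green in the frame of cradle_red above 0.02 m and x of cradle_green in the frame of cradle_yellow above 0.02 m and x of cradle_green in the frame of cradle_blue above 0.02 m)) and y of wheel_green_center in the frame of rack between -0.008 and 0.008 m and z of wheel_green_center in the frame of rack between 0.0462 and 0.0582 m and angle between glue_center's own z axis and vertical below 0.2 rad); the robot touches nothing.
It fails at once if the glue bottle is knocked over (angle between glue_center's own z axis and vertical above 0.6 rad).
It also fails if it takes over 102 s, if anything falls off the work surface, if the arm or the gripper's body presses on something with over 40 N, if the wrist force passes 120 N, or if a joint passes its speed limit or range.

## Robot

A 6-joint arm with a two-finger parallel gripper is mounted at the origin on the work surface. World frame = base frame: x ahead of the robot, y to its left, z up, the work surface at z = 0. Lengths are in m, angles in rad, forces in N, time in s.
With the tool pointing down it reaches from about 0.25 to 0.8 m from the base axis. Payload 3.9 kg.
Tool frame: the origin (TCP) lies on the centre line of the jaws, within the pads' length; the fingertips stand 11 mm ahead of it and the grasp point (between the pads) lies 8 mm behind it; z points along the fingers, x is the direction in which the jaws open and shut, and the axes are right-handed (so a half turn about z gives the same grasp; the last joint's range is limited). The gripper opens to 85 mm and grips with 20 to 120 N. Pads are 22 mm wide; open, the fingers measure 114 mm over their backs; the gripper's body (76 mm by 85 mm) begins 54 mm behind the grasp point. The pads swing forward as they close: fully open they stand 13 mm farther back than shut.
Start: joints at [-1.339, 0.26, -0.138, 1.173, 0, 1.571], TCP at [0.121, -0.511, 0.242] pointing down, gripper open.
Joint ranges: [-2.78, 2.78], [-0.83, 1.72], [-1.28, 1.37], [-1.9, 2.12], [-1.57, 1.48], [-3.14, 3.14]. Speed limits (rad/s): [2.57, 2.57, 3.14, 3.14, 3.14, 3.14].

## Interface

Orientations are given as a rotation vector (axis times angle).
In Python, from station import ctrl gives the robot as it stands.
- The arm moves only by the shell command python3 -m creep 'ROWS' [FORCE]. ROWS is JSON, a list of rows, each a list of 7 numbers: the shift along the world's x, y, z in m, then the turn, a rotation vector about the world's x, y, z in degrees, then the finger opening in m, from 0 to 0.0854. In form: [[dx, dy, dz, ax, ay, az, grip], ...]. A call has 1 to 10 rows; each row shifts and turns the commanded pose from where the row before left it; what a row does not reach is not made up. A row lasts 1/12 s, in which the tool goes at most 41.7 mm and 7.16 degrees, less where a joint would pass 70% of its speed; a pose out of reach is approached as far as the arm can. A call is refused whole if a number of a shift passes 0.0417 or a number of a turn 7.16, either way. A call with a gripper value outside its range is refused whole. The fingers move at their own pace and stop on an object; FORCE is the grip in N (left out, the last holds). Time passes only in rows, so rows that do not move let the fingers close. It gives the time, the measured TCP pose, the force and the opening at its end, in the units of the state.
- ctrl.get_state(): the state, without advancing time (a new reading comes with each control period).
- ctrl.capture(name): name is "scene" or "top" or "wrist"; returns a dict with "image" (420x560x3 uint8, red, green, blue), "mtx" (3x3 intrinsics, pixels), "distortion" ([k1, k2, p1, p2, k3] as OpenCV has them; the pictures are not rectified), "extrinsics" (4x4, takes a point from camera to world coordinates). Camera axes: x right, y up, looking along -z (the intrinsics and any distortion apply to the point x, -y, -z); pixel columns grow to the right and rows downward; lengths in m; the calibration is good to about 2 mm. A picture is of the moment at which its call begins. There is no depth.
- ctrl.close_job(): hands the job in, once; it reports no verdict.
Trained networks look in the newest picture that a camera, given by its name, has taken for a name from the list of things; names that differ only in an ending like _2 or _b are one class to them, and where a whole thing is asked for, a point or a joint stands for the part that bears it (a point fixed in the world has none). Each returns a list of dicts, best first, with "p" (0 to 1); they miss things now and then, are a little off and sometimes report something else, mostly with a low value. They report only what shows in the picture. A call takes as long as a camera call. They do not tell look-alikes from the thing itself.
- ctrl.cut_out(thing, camera): "mask" (420x560 bool, what is visible of it) and "rect" ([left, top, right, bottom] in pixels, round what is visible of it).
The state is a dict: "t": time; "joint_positions": joint angles; "qvel": joint speeds; "joint_torque": joint torques, N m; "ee_pos": TCP position; "eef_rot": TCP orientation; "wrist_force": force on the tool from outside, world axes, zero at the start; "torque": the same for the moment, N m; "width": finger opening in m.
Only numpy, scipy, OpenCV 4.12 (cv2) and the standard library are available. Lean on these libraries where they do the work, as an engineer would, in place of code of your own. Each camera call takes 0.05 s, during which the arm holds its last target.

## Working session

There is one attempt and no reset: what is moved stays moved. The work goes in short steps, Python scripts to look and compute and a shell command to move; the robot and the scene stay as the last step left them, time stands still between calls to the robot, and variables do not carry over. Pictures are saved under pics/ and viewed, and the job is handed in when it is done.

```bash
ls; mkdir -p pics
python3 - <<'E'
from station import ctrl
import cv2
s=ctrl.get_state(); print(s)
for n in ["scene","top","wrist"]:
    c=ctrl.capture(n); cv2.imwrite(f"pics/{n}0.png",c["image"][:,:,::-1]); print(n,c["mtx"].tolist(),c["distortion"],c["extrinsics"].round(4).tolist())
E
```

```text
pics
{'t': 0.0, 'joint_positions': array([-1.33898458e+00,  2.60703170e-01, -1.39396250e-01,  1.17268308e+00,
        9.55801845e-06,  1.57078370e+00]), 'qvel': array([ 2.64595995e-04, -1.53755756e-03, -6.85908567e-05,  2.81824950e-03,
       -4.37992041e-04,  7.95538931e-04]), 'joint_torque': array([-1.63033856e-03, -4.05673313e+01,  2.53923887e+01,  1.89042580e-02,
       -1.71241245e-04, -1.09871570e-05]), 'ee_pos': array([ 0.12046415, -0.51030897,  0.24144455]), 'eef_rot': array([-2.46247770e+00,  1.94884884e+00,  2.43611730e-03]), 'wrist_force': array([ 0.47617232,  0.10354062, -0.15151515]), 'torque': array([ 0.00771785,  0.00249735, -0.00300237]), 'width': 0.08483180438584423}
scene [[438.0695693035887, 0.0, 277.7959246108793], [0.0, 438.0695693035887, 214.58857840494323], [0.0, 0.0, 1.0]] [-0.08340681  0.          0.          0.          0.        ] [[0.4011, -0.7822, 0.4768, 0.964], [0.916, 0.3392, -0.2141, -0.2289], [0.0057, 0.5226, 0.8526, 0.7989], [0.0, 0.0, 0.0, 1.0]]
top [[479.61610390010975, 0.0, 282.37179070667264], [0.0, 479.61610390010975, 208.1219467809711], [0.0, 0.0, 1.0]] [0.02141058 0.         0.         0.         0.        ] [[0.0046, 0.9802, -0.1982, 0.3492], [-0.9999, 0.0025, -0.0111, -0.0354], [-0.0104, 0.1982, 0.9801, 0.9791], [0.0, 0.0, 0.0, 1.0]]
wrist [[327.644225813332, 0.0, 279.8110039382696], [0.0, 327.644225813332, 215.80115531869626], [0.0, 0.0, 1.0]] [-0.06979403  0.          0.          0.          0.        ] [[0.2295, 0.9297, 0.288, 0.1946], [-0.9733, 0.2197, 0.0665, -0.494], [-0.0014, -0.2955, 0.9553, 0.374], [0.0, 0.0, 0.0, 1.0]]
```

View pics/scene0.png

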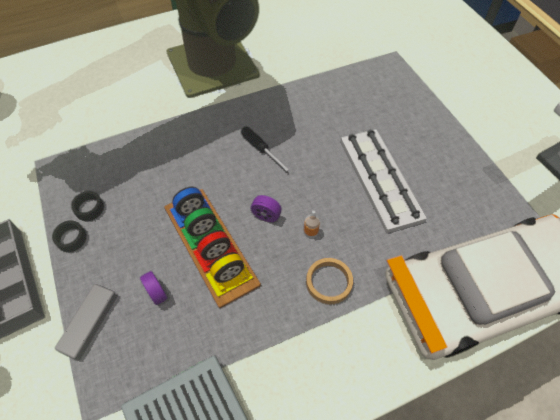

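View pics/top0.png

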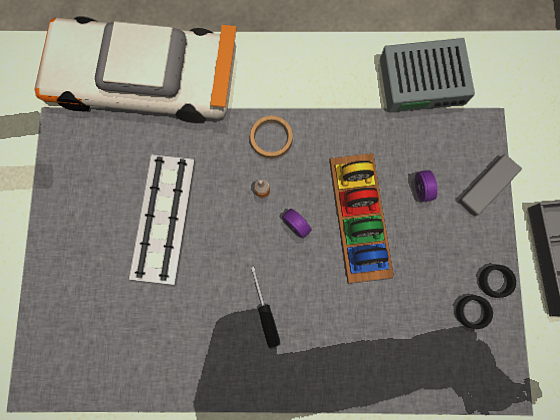

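View pics/wrist0.png

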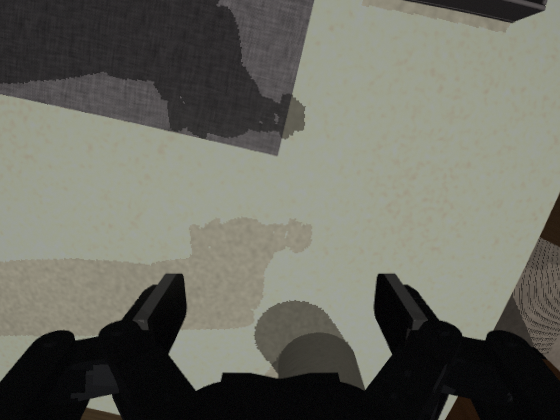

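The top picture (robot at the bottom) shows the stand at about (362,218). From the robot outward it holds blue (368,260), green (365,232), red (362,203) and yellow (358,173). The rack is at (162,219) and the glue bottle at (261,187). The two purple look-alikes, at (296,222) and (426,185), stay where they are.

```bash
cat > h.py <<'E'
from station import ctrl
import cv2, numpy as np
F=np.diag([1,-1,-1.])
def proj(c,P):
    E=c["extrinsics"]; R=F@E[:3,:3].T; t=-R@E[:3,3]
    p,_=cv2.projectPoints(np.asarray(P,float).reshape(-1,3),cv2.Rodrigues(R)[0],t,c["mtx"],np.asarray(c["distortion"],float)); return p.reshape(-1,2)
def onplane(c,uv,z):
    n=cv2.undistortPoints(np.asarray(uv,float).reshape(-1,1,2),c["mtx"],np.asarray(c["distortion"],float)).reshape(-1,2)
    d=np.c_[n[:,0],-n[:,1],-np.ones(len(n))]@c["extrinsics"][:3,:3].T; o=c["extrinsics"][:3,3]
    return o+d*((z-o[2])/d[:,2])[:,None]
def tri(cs,uvs):
    A=np.zeros((3,3));b=np.zeros(3)
    for c,uv in zip(cs,uvs):
        p=onplane(c,[uv],0)[0];o=c["extrinsics"][:3,3];d=(p-o)/np.linalg.norm(p-o);M=np.eye(3)-np.outer(d,d);A+=M;b+=M@o
    return np.linalg.solve(A,b)
E
python3 - <<'E'
from h import *
import pickle
cs={n:ctrl.capture(n) for n in("top","scene")}
out={}
T=["wheel_red_center","wheel_yellow_center","wheel_blue_center","wheel_green_center","cradle_red","cradle_yellow","cradle_blue","cradle_green","rack","glue_center"]
for t in T:
    for n in cs:
        r=ctrl.cut_out(t,n); out[t,n]=r
        for d in r: 
            m=d["mask"];ys,xs=np.nonzero(m); print(t,n,round(d["p"],2),d["rect"],m.sum(),xs.mean().round(1),ys.mean().round(1))
pickle.dump((cs,out),open("d.pkl","wb"))
E
```

```text
wheel_red_center top 0.97 [346.0, 186.1, 378.5, 208.7] 569 361.7 197.6
wheel_red_center top 0.86 [411.3, 172.3, 435.5, 206.0] 596 425.3 186.0
wheel_red_center top 0.82 [279.0, 210.5, 312.8, 240.1] 498 296.3 223.0
wheel_red_center scene 0.91 [138.9, 272.6, 167.1, 305.8] 440 153.1 287.2
wheel_red_center scene 0.87 [247.3, 191.7, 282.4, 223.6] 649 265.1 208.4
wheel_red_center scene 0.58 [197.4, 227.6, 230.2, 262.1] 739 213.4 244.2
wheel_yellow_center top 0.94 [343.1, 161.0, 376.8, 181.8] 545 357.4 170.8
wheel_yellow_center top 0.45 [334.0, 166.5, 372.6, 189.3] 364 351.0 180.3
wheel_yellow_center scene 0.86 [210.5, 252.0, 242.4, 280.9] 715 226.5 266.9
wheel_blue_center top 0.69 [356.1, 248.3, 391.0, 267.0] 498 371.2 256.3
wheel_blue_center scene 0.72 [171.5, 189.2, 201.0, 216.1] 668 187.5 199.9
wheel_green_center top 0.6 [350.3, 218.8, 388.4, 238.2] 522 366.2 227.8
wheel_green_center scene 0.89 [182.9, 205.8, 216.6, 235.0] 674 199.7 220.9
wheel_green_center scene 0.55 [169.8, 203.8, 206.8, 226.7] 167 181.4 215.5
cradle_red top 0.87 [339.2, 193.1, 380.0, 215.5] 468 355.7 207.6
cradle_red 
[... 277 characters left out ...]
op 0.65 [347.0, 245.8, 389.9, 273.6] 529 364.8 260.1
cradle_blue scene 0.71 [172.3, 204.3, 208.5, 226.1] 147 181.3 217.1
cradle_green top 0.91 [346.4, 218.6, 380.4, 242.9] 365 359.4 233.2
cradle_green scene 0.53 [180.1, 222.6, 222.5, 249.7] 230 197.3 235.7
rack top 0.94 [129.5, 155.0, 197.1, 283.6] 5863 162.7 220.1
rack top 0.57 [340.8, 162.3, 376.5, 182.4] 536 357.5 170.9
rack scene 0.81 [340.7, 130.1, 425.8, 232.7] 4162 382.3 181.0
rack scene 0.34 [171.2, 186.1, 203.7, 217.6] 681 187.8 200.0
glue_center top 0.51 [253.8, 182.3, 273.5, 198.0] 224 261.7 188.4
glue_center scene 0.72 [302.9, 212.9, 318.1, 236.6] 337 311.3 224.8
glue_center scene 0.51 [178.5, 222.5, 222.8, 249.6] 240 197.1 236.2
```

```bash
cat > fit.py <<'E'
from h import *
from scipy.optimize import minimize
def hull(img,c,P):
    cv2.fillConvexPoly(img,cv2.convexHull(np.round(proj(c,P)*16*2).astype(np.int32)),1,cv2.LINE_8,4)
def Rz(a): return np.array([[np.cos(a),-np.sin(a),0],[np.sin(a),np.cos(a),0],[0,0,1]])
th=np.linspace(0,2*np.pi,40)
WH=np.vstack([np.c_[np.full(40,s*.013),.031*np.cos(th),.031*np.sin(th)] for s in(-1,1)])
BOX=np.array([[x,y,z] for x in(-.131,.131) for y in(-.046,.046) for z in(0,.018)])
def up(m): return cv2.resize(m.astype(np.uint8),None,fx=2,fy=2,interpolation=cv2.INTER_LINEAR)>0
def render(c,Ps,dim):
    im=np.zeros((840,1120),np.uint8)
    for P in Ps: hull(im,c,P)
    return im>0
def iou(a,b): return (a&b).sum()/(a|b).sum()
def rackm(p):
    ps=[BOX]
    for y in(-.024,.024):
        ps.append(np.array([[x,y+d,z] for x in(-.125,.125) for d in(-.005,.005) for z in(.018,.03)]))
    return [P@Rz(p[2]).T+[p[0],p[1],0] for P in ps]
def rowm(p,z=.052): return [(WH+[o,0,0])@Rz(p[2]).T+[p[0],p[1],z] for o in(-.087,-.029,.029,.087)]
def fit(model,views,p0):
    def cost(q):
        p=[q[0]/100,q[1]/100,q[2]/10]
        return -sum(iou(render(c,model(p),0),m) for c,m in views)
    best=None
    q=np.array([p0[0]*100,p0[1]*100,p0[2]*10])
    for s in(1,.3,.1):
        r=minimize(cost,q,method="Nelder-Mead",options=dict(initial_simplex=np.vstack([q,q+np.eye(3)*s]),xatol=1e-3,fatol=1e-5)); q=r.x
    return [q[0]/100,q[1]/100,q[2]/10],-r.fun/len(views)
E
python3 - <<'E'
from fit import *
import pickle
cs,o=pickle.load(open("d.pkl","rb"))
p=onplane(cs["top"],[[162.5,220],[188,225]],.018); print(p)
V=[(cs[n],up(o["rack",n][0]["mask"])) for n in("top","scene")]
for v in(V,V[:1],V[1:]): print("rack",fit(rackm,v,[p[0][0],p[0][1],-.1]))
idx={"wheel_red_center":{"top":0,"scene":2}}
V=[]
for n in("top","scene"):
    m=np.zeros((420,560),bool)
    for w in("red","yellow","blue","green"):
        k=f"wheel_{w}_center"; m|=o[k,n][idx.get(k,{}).get(n,0)]["mask"]
    V.append((cs[n],up(m)))
q=onplane(cs["top"],[[364,213]],.06)[0]
for v in(V,V[:1],V[1:]): 
    r=fit(rowm,v,[q[0],q[1],.1]);print("row",r)
    if v is V: row=r[0]
gl=[(np.array(o["glue_center",n][0]["rect"])) for n in("top","scene")]
print("glue",tri([cs["top"],cs["scene"]],[((g[0]+g[2])/2,(g[1]+g[3])/2) for g in gl]))
rk=fit(rackm,[(cs[n],up(o["rack",n][0]["mask"])) for n in("top","scene")],[p[0][0],p[0][1],-.1])[0]
np.save("pose.npy",[row,rk])
for n in cs:
    im=cv2.resize(cs[n]["image"][:,:,::-1],None,fx=2,fy=2)
    for P in rowm(row)+rackm(rk):
        cv2.polylines(im,[cv2.convexHull(np.round(proj(cs[n],P)*2).astype(np.int32))],1,(0,255,255),1)
    cv2.imwrite(f"pics/fit_{n}.png",im[280:620,220:820] if n=="top" else im[220:620,280:880])
E
```

```text
[[0.51828113 0.21956366 0.018     ]
 [0.50809852 0.16715204 0.018     ]]
rack ([np.float64(0.523510242088162), np.float64(0.2201872805494808), np.float64(-0.11164035879706961)], np.float64(0.9516225316441802))
rack ([np.float64(0.5225024443854326), np.float64(0.22047328918324738), np.float64(-0.1142024865054482)], np.float64(0.9651110104213865))
rack ([np.float64(0.5235219385608062), np.float64(0.22149440465982373), np.float64(-0.12371131835554414)], np.float64(0.9410600147067142))
row ([np.float64(0.5276910250584852), np.float64(-0.185574676624054), np.float64(0.12512589608915972)], np.float64(0.8958344350787633))
row ([np.float64(0.5276887652305504), np.float64(-0.1857983536057581), np.float64(0.12744144988823103)], np.float64(0.9011402753872634))
row ([np.float64(0.5292566362555806), np.float64(-0.18454940946946852), np.float64(0.12219544926093107)], np.float64(0.9036525974025974))
glue [0.58003133 0.01533502 0.02556959]
```

View pics/fit_top.png

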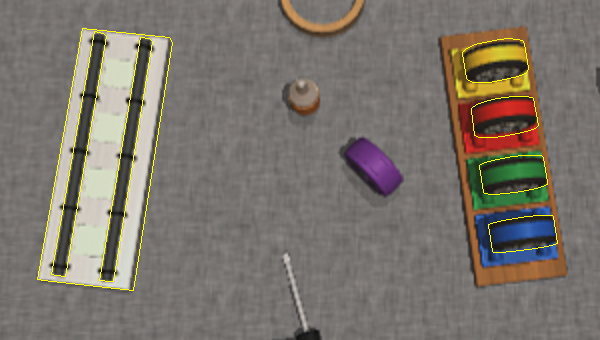

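View pics/fit_scene.png

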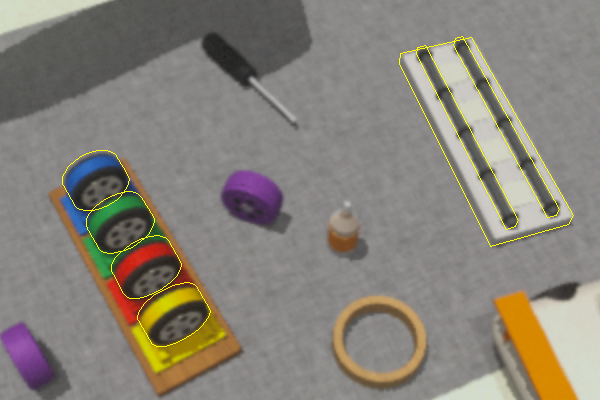

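The fitted outlines match in both pictures. Row centre is (0.528,-0.186) with yaw 7.2°, rack centre is (0.5235,0.2202) with yaw -6.4°, and the glue bottle stands near (0.58,0.015). So blue goes to +87, green to +29, red to -29 and yellow to -87. I'll move above the blue wheel first.

```bash
python3 -m creep '[[0.0247,0.0242,0,0,0,6.45,0.0854],[0.0247,0.0242,0,0,0,6.45,0.0854],[0.0247,0.0242,0,0,0,6.45,0.0854],[0.0247,0.0242,0,0,0,6.45,0.0854],[0.0247,0.0242,0,0,0,6.45,0.0854],[0.0247,0.0242,0,0,0,6.45,0.0854],[0.0247,0.0242,0,0,0,6.45,0.0854],[0.0247,0.0242,0,0,0,6.45,0.0854],[0.0247,0.0242,0,0,0,6.45,0.0854],[0.0247,0.0242,0,0,0,6.45,0.0854]]' 40
python3 -m creep '[[0.0247,0.0242,0,0,0,6.45,0.05],[0.0247,0.0242,0,0,0,6.45,0.05],[0.0247,0.0242,0,0,0,6.45,0.05],[0,0,0,0,0,0,0.05],[0,0,0,0,0,0,0.05],[0,0,0,0,0,0,0.05]]'
cat >> h.py <<'E'
def tool():
    s=ctrl.get_state(); R=cv2.Rodrigues(np.array(s["eef_rot"]))[0]
    return s["ee_pos"],np.degrees(np.arctan2(R[1,0],R[0,0])),R,s
E
python3 - <<'E'
from fit import *
p,a,R,s=tool(); print(p,a,R[:,2],s["joint_positions"],s["width"])
c=ctrl.capture("wrist"); im=c["image"][:,:,::-1].copy()
row,rk=np.load("pose.npy")
for P in rowm(row): cv2.polylines(im,[cv2.convexHull(np.round(proj(c,P)).astype(np.int32))],1,(255,0,255),1)
cv2.imwrite("pics/w1.png",im)
E
```

```text
t: 2.08
ee_pos: [0.3686, -0.2676, 0.2425]
eef_rot: [3.124, -0.326, 0.001]
wrist_force: [0.4, -0.6, -0.0]
width: 0.0855
t: 2.58
ee_pos: [0.4414, -0.1963, 0.2422]
eef_rot: [3.135, 0.195, -0.001]
wrist_force: [1.0, -0.2, 0.2]
width: 0.05
[ 0.44135947 -0.19629653  0.24217523] 7.119069645382657 [-8.70445676e-04 -1.70512762e-04 -9.99999607e-01] [-4.18156848e-01  1.88969204e-01 -2.33192974e-01  1.14936036e+00
 -5.09289021e-04  1.02838843e+00] 0.04995874643559414
```

View pics/w1.png

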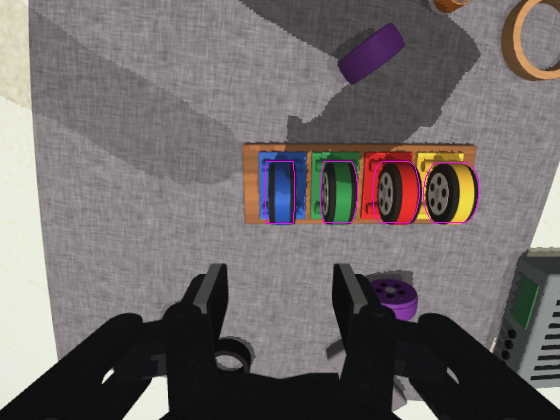

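The wrist view shows the predicted outline on the blue wheel at (282,192). Fit and picture agree within about 1 mm, so I descend, pinch and lift.

```bash
python3 -m creep '[[0.0005,0,-0.035,0,0,0,0.045],[0,0,-0.035,0,0,0,0.045],[0,0,-0.035,0,0,0,0.045],[0,0,-0.035,0,0,0,0.045],[0,0,-0.028,0,0,0,0.045],[0,0,-0.02,0,0,0,0.045],[0,0,0,0,0,0,0.045],[0,0,0,0,0,0,0.045]]' 30
python3 -m creep '[[0,0,0,0,0,0,0.0],[0,0,0,0,0,0,0.0],[0,0,0,0,0,0,0.0],[0,0,0,0,0,0,0.0],[0,0,0,0,0,0,0.0],[0,0,0,0,0,0,0.0]]' 30
```

```text
t: 3.3
ee_pos: [0.4405, -0.1969, 0.0538]
eef_rot: [-3.135, -0.191, 0.004]
wrist_force: [-0.2, 0.8, 1.0]
width: 0.0449
t: 3.8
ee_pos: [0.4435, -0.1974, 0.056]
eef_rot: [3.133, 0.195, 0.004]
wrist_force: [-1.2, -0.5, 7.0]
width: 0.026
```

```bash
python3 -m creep '[[0,0,0.02,0,0,0,0.0],[0,0,0.03,0,0,0,0.0],[0,0,0.035,0,0,0,0.0],[0,0,0.035,0,0,0,0.0],[0,0,0,0,0,0,0.0],[0,0,0,0,0,0,0.0]]' 30
python3 - <<'E'
from fit import *
p,a,R,s=tool(); print(p,a,R[:,2],s["width"],s["wrist_force"])
c=ctrl.capture("wrist"); im=c["image"][:,:,::-1].copy()
cv2.imwrite("pics/w2.png",im)
c=ctrl.capture("scene"); im=c["image"][:,:,::-1].copy()
cv2.imwrite("pics/s2.png",im[100:350,50:450])
row,rk=np.load("pose.npy")
for o in(.087,.029,-.029,-.087): print(o,rk[0]+o*np.cos(rk[2]),rk[1]+o*np.sin(rk[2]))
for o in(-.087,-.029,.029,.087): print(o,row[0]+o*np.cos(row[2]),row[1]+o*np.sin(row[2]))
E
```

```text
t: 4.3
ee_pos: [0.4442, -0.197, 0.1769]
eef_rot: [3.133, 0.196, 0.009]
wrist_force: [0.5, 0.0, -0.2]
width: 0.0258
[ 0.44423817 -0.19700522  0.17694613] 7.145804082758342 [ 0.00597009 -0.00228446 -0.99997957] 0.025820714831040984 [ 0.46002377  0.04410252 -0.2438655 ]
0.087 0.6099686396813483 0.2104947326069368
0.029 0.5523297079525574 0.21695643123529948
-0.029 0.49469077622376656 0.22341812986366213
-0.087 0.4370518444949757 0.22987982849202482
-0.087 0.4413711942509554 -0.19643224584370098
-0.029 0.49891774812264195 -0.1891938663639363
0.029 0.5564643019943285 -0.18195548688417168
0.087 0.614010855866015 -0.17471710740440702
```

View pics/w2.png

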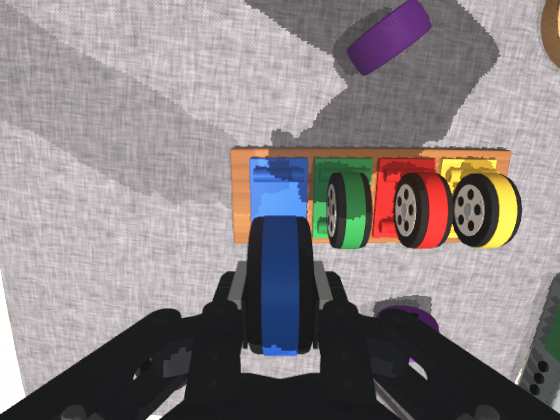

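View pics/s2.png

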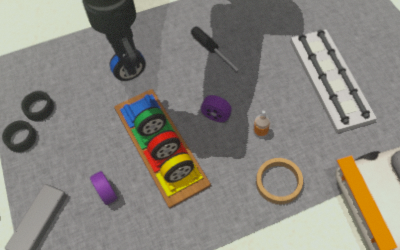

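The blue wheel is held level between the pads at wrist pixel (281,285), and the blue cradle is empty. I carry it over to place +87.

```bash
python3 -m creep '[[0.0138,0.034,0,0,0,-1.13,0.0],[0.0138,0.034,0,0,0,-1.13,0.0],[0.0138,0.034,0,0,0,-1.13,0.0],[0.0138,0.034,0,0,0,-1.13,0.0],[0.0138,0.034,0,0,0,-1.13,0.0],[0.0138,0.034,0,0,0,-1.13,0.0],[0.0138,0.034,0,0,0,-1.13,0.0],[0.0138,0.034,0,0,0,-1.13,0.0],[0.0138,0.034,0,0,0,-1.13,0.0],[0.0138,0.034,0,0,0,-1.13,0.0]]' 30
python3 -m creep '[[0.0138,0.034,0,0,0,-1.13,0.0],[0.0138,0.034,0,0,0,-1.13,0.0],[0,0,0,0,0,0,0],[0,0,0,0,0,0,0],[0,0,0,0,0,0,0]]'
cat > look.py <<'E'
from fit import *
import sys
n=sys.argv[1]
p,a,R,s=tool(); print(p.round(4),a.round(2),R[:,2].round(4),s["width"],s["wrist_force"].round(1),s["t"])
row,rk=np.load("pose.npy")
for cam,sl in (("wrist",(slice(0,420),slice(0,560))),("top",(slice(130,310),slice(100,420)))):
    c=ctrl.capture(cam); im=c["image"][:,:,::-1].copy()
    for P in rackm(rk)+rowm(rk): 
        cv2.polylines(im,[cv2.convexHull(np.round(proj(c,P)).astype(np.int32))],1,(255,0,255),1)
    im=im[sl]
    if cam=="top": im=cv2.resize(im,None,fx=2,fy=2)
    cv2.imwrite(f"pics/{n}_{cam}.png",im)
E
python3 look.py a
```

```text
t: 5.23
ee_pos: [0.579, 0.1452, 0.1719]
eef_rot: [3.138, -0.115, -0.007]
wrist_force: [-0.5, -0.2, -0.7]
width: 0.0255
t: 5.65
ee_pos: [0.6063, 0.2112, 0.1721]
eef_rot: [3.135, -0.175, -0.007]
wrist_force: [-0.7, 0.2, -0.9]
width: 0.0257
[0.6063 0.2112 0.1721] -6.38 [-0.0043 -0.0019 -1.    ] 0.025722404931672 [-0.7  0.2 -0.9] 5.65
```

View pics/a_wrist.png

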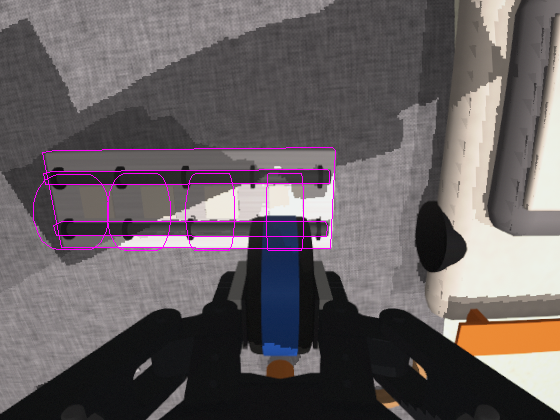

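View pics/a_top.png

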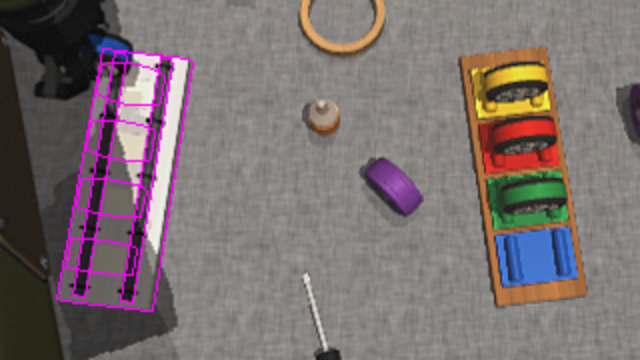

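```bash
python3 -m creep '[[0.0037,-0.0007,-0.02,0,0,0,0],[0,0,-0.03,0,0,0,0],[0,0,-0.03,0,0,0,0],[0,0,-0.02,0,0,0,0],[0,0,-0.01,0,0,0,0],[0,0,0,0,0,0,0],[0,0,0,0,0,0,0]]' 30
python3 look.py b
```

```text
t: 6.33
ee_pos: [0.6114, 0.2101, 0.0646]
eef_rot: [3.136, -0.178, -0.001]
wrist_force: [-0.2, -1.4, -0.6]
width: 0.0255
[0.6114 0.2101 0.0646] -6.49 [-4.e-04 -1.e-04 -1.e+00] 0.02550402185217792 [-0.2 -1.4 -0.6] 6.3333
```

View pics/b_wrist.png

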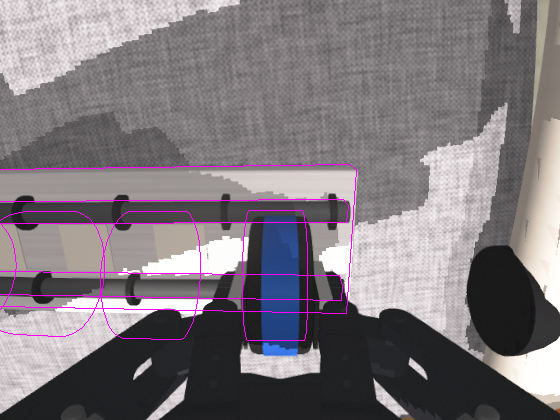

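The wheel sits midway between the collars at (226,212) and (332,210), so I lower it onto the rails and release.

```bash
python3 -m creep '[[0,0,-0.004,0,0,0,0],[0,0,-0.003,0,0,0,0],[0,0,-0.0015,0,0,0,0],[0,0,0,0,0,0,0],[0,0,0,0,0,0,0]]' 30
```

```text
t: 6.85
ee_pos: [0.6122, 0.2109, 0.0569]
eef_rot: [3.137, -0.176, 0.003]
wrist_force: [-0.4, -1.6, 5.0]
width: 0.0258
```

Contact at z 0.057 with 5 N upward, so I release it gently and lift.

```bash
python3 -m creep '[[0,0,0,0,0,0,0.04],[0,0,0,0,0,0,0.044],[0,0,0,0,0,0,0.044],[0,0,0.02,0,0,0,0.044],[0,0,0.035,0,0,0,0.044],[0,0,0.035,0,0,0,0.044],[0,0,0.027,0,0,0,0.044],[0,0,0,0,0,0,0.044],[0,0,0,0,0,0,0.044]]' 30
python3 look.py c
```

```text
t: 7.6
ee_pos: [0.6129, 0.2116, 0.1749]
eef_rot: [-3.135, 0.176, -0.006]
wrist_force: [-0.6, -1.0, -0.8]
width: 0.0442
[0.6129 0.2116 0.1749] -6.42 [ 0.0042  0.0016 -1.    ] 0.04417893449840065 [-0.6 -1.  -0.8] 7.6
```

View pics/c_wrist.png

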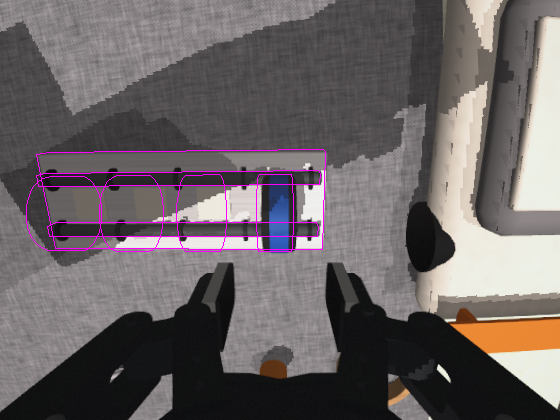

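Blue is standing in its place at wrist pixel (278,212), mid-collars. Now the green wheel.

```bash
python3 -m creep '[[-0.0095,-0.0334,0,0,0,1.13,0.045],[-0.0095,-0.0334,0,0,0,1.13,0.045],[-0.0095,-0.0334,0,0,0,1.13,0.045],[-0.0095,-0.0334,0,0,0,1.13,0.045],[-0.0095,-0.0334,0,0,0,1.13,0.045],[-0.0095,-0.0334,0,0,0,1.13,0.045],[-0.0095,-0.0334,0,0,0,1.13,0.045],[-0.0095,-0.0334,0,0,0,1.13,0.045],[-0.0095,-0.0334,0,0,0,1.13,0.045],[-0.0095,-0.0334,0,0,0,1.13,0.045]]' 30
python3 -m creep '[[-0.0095,-0.0334,0,0,0,1.13,0.045],[-0.0095,-0.0334,0,0,0,1.13,0.045],[0,0,0,0,0,0,0.045],[0,0,0,0,0,0,0.045],[0,0,0,0,0,0,0.045]]'
sed 's/rackm(rk)+rowm(rk)/rowm(row)/' look.py > lookr.py; python3 lookr.py d
```

```text
t: 8.53
ee_pos: [0.5143, -0.1242, 0.1708]
eef_rot: [-3.138, -0.135, 0.006]
wrist_force: [-0.0, -0.1, 0.3]
width: 0.0453
t: 8.95
ee_pos: [0.4965, -0.1894, 0.1713]
eef_rot: [-3.134, -0.194, 0.004]
wrist_force: [0.6, 0.5, 0.7]
width: 0.045
[ 0.4965 -0.1894  0.1713] 7.09 [-0.0027  0.0016 -1.    ] 0.044990464903860064 [0.6 0.5 0.7] 8.95
```

View pics/d_wrist.png

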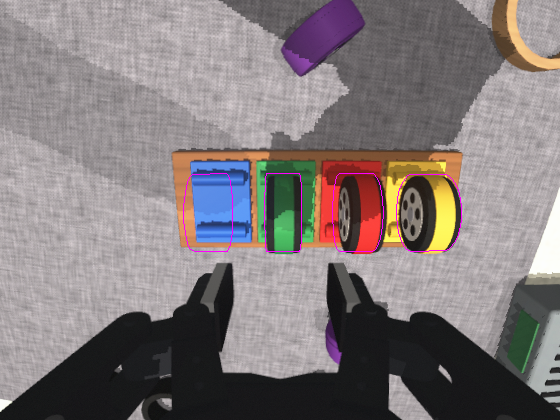

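View pics/d_top.png

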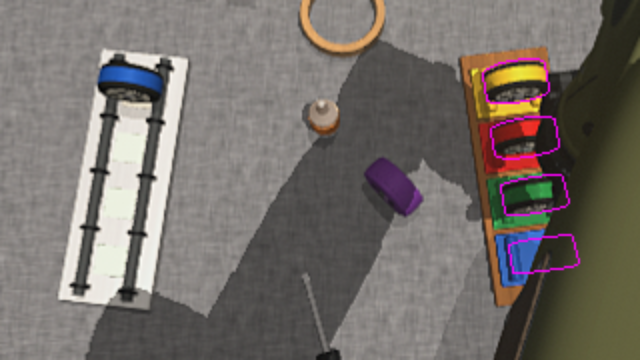

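Green is centred at (284,212) in the wrist view, about 3 mm ahead of the jaw centre. I correct by that much, descend and grip.

```bash
python3 -m creep '[[0.003,0,-0.025,0,0,0,0.045],[0,0,-0.035,0,0,0,0.045],[0,0,-0.03,0,0,0,0.045],[0,0,-0.018,0,0,0,0.045],[0,0,-0.009,0,0,0,0.045],[0,0,0,0,0,0,0.045]]' 30
python3 -m creep '[[0,0,0,0,0,0,0.0],[0,0,0,0,0,0,0.0],[0,0,0,0,0,0,0.0],[0,0,0,0,0,0,0.0],[0,0,0,0,0,0,0.0],[0,0,0,0,0,0,0.0]]' 30
python3 -m creep '[[0,0,0.02,0,0,0,0.0],[0,0,0.03,0,0,0,0.0],[0,0,0.035,0,0,0,0.0],[0,0,0.032,0,0,0,0.0],[0,0,0,0,0,0,0.0],[0,0,0,0,0,0,0.0]]' 30
python3 lookr.py e
```

```text
t: 9.55
ee_pos: [0.499, -0.188, 0.0536]
eef_rot: [-3.133, -0.198, 0.007]
wrist_force: [0.0, 0.4, 0.1]
width: 0.0453
t: 10.05
ee_pos: [0.5019, -0.1901, 0.0572]
eef_rot: [3.135, 0.195, 0.005]
wrist_force: [0.4, 1.5, 6.7]
width: 0.0258
t: 10.55
ee_pos: [0.502, -0.1907, 0.1751]
eef_rot: [3.133, 0.195, 0.007]
wrist_force: [0.2, -0.1, -0.2]
width: 0.0258
[ 0.502  -0.1907  0.1751] 7.11 [ 0.0047 -0.0022 -1.    ] 0.025848775288157124 [ 0.2 -0.1 -0.2] 10.55
```

View pics/e_wrist.png

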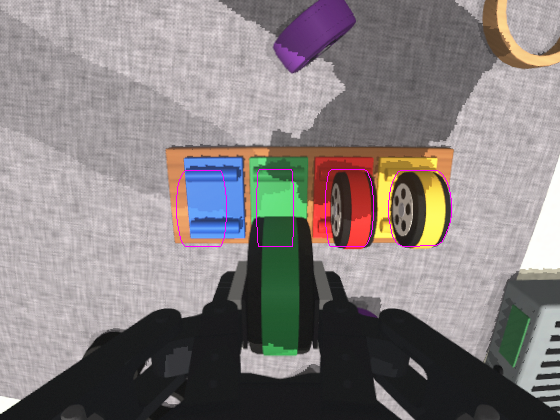

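Green is held. On to place +29.

```bash
python3 -m creep '[[0.0048,0.0371,0,0,0,-1.23,0.0],[0.0048,0.0371,0,0,0,-1.23,0.0],[0.0048,0.0371,0,0,0,-1.23,0.0],[0.0048,0.0371,0,0,0,-1.23,0.0],[0.0048,0.0371,0,0,0,-1.23,0.0],[0.0048,0.0371,0,0,0,-1.23,0.0],[0.0048,0.0371,0,0,0,-1.23,0.0],[0.0048,0.0371,0,0,0,-1.23,0.0],[0.0048,0.0371,0,0,0,-1.23,0.0],[0.0048,0.0371,0,0,0,-1.23,0.0]]' 30
python3 -m creep '[[0.0048,0.0371,0,0,0,-1.23,0.0],[0,0,0,0,0,0,0],[0,0,0,0,0,0,0],[0,0,0,0,0,0,0]]'
python3 -m creep '[[0,0,-0.02,0,0,0,0],[0,0,-0.03,0,0,0,0],[0,0,-0.02,0,0,0,0],[0,0,0,0,0,0,0],[0,0,0,0,0,0,0],[0,0,0,0,0,0,0]]'
python3 look.py f
```

```text
t: 11.48
ee_pos: [0.5469, 0.1824, 0.1705]
eef_rot: [3.137, -0.143, -0.006]
wrist_force: [0.2, 0.2, -0.8]
width: 0.0256
t: 11.82
ee_pos: [0.5519, 0.2175, 0.1709]
eef_rot: [3.134, -0.174, -0.006]
wrist_force: [0.3, 0.6, -0.7]
width: 0.0255
t: 12.32
ee_pos: [0.5538, 0.2173, 0.1037]
eef_rot: [-3.136, 0.178, -0.001]
wrist_force: [-0.2, 0.2, -0.3]
width: 0.0259
[0.5538 0.2173 0.1037] -6.48 [ 6.e-04  1.e-04 -1.e+00] 0.02588281677802857 [-0.2  0.2 -0.3] 12.3167
```

View pics/f_wrist.png

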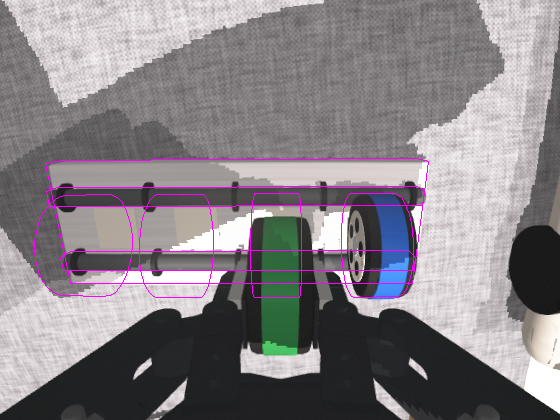

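The green wheel is centred between the collars at (236,195) and (324,195). Lowering and releasing.

```bash
python3 -m creep '[[-0.001,0,-0.02,0,0,0,0],[0,0,-0.015,0,0,0,0],[0,0,-0.007,0,0,0,0],[0,0,-0.004,0,0,0,0],[0,0,-0.0015,0,0,0,0],[0,0,0,0,0,0,0],[0,0,0,0,0,0,0]]' 30
python3 -m creep '[[0,0,0,0,0,0,0.04],[0,0,0,0,0,0,0.044],[0,0,0,0,0,0,0.044],[0,0,0.02,0,0,0,0.044],[0,0,0.035,0,0,0,0.044],[0,0,0.035,0,0,0,0.044],[0,0,0.027,0,0,0,0.044],[0,0,0,0,0,0,0.044],[0,0,0,0,0,0,0.044]]' 30
python3 look.py g
```

```text
t: 13.0
ee_pos: [0.5527, 0.2173, 0.0571]
eef_rot: [3.135, -0.176, 0.002]
wrist_force: [-1.7, -2.9, 5.4]
width: 0.0254
t: 13.75
ee_pos: [0.554, 0.2191, 0.1746]
eef_rot: [-3.134, 0.175, -0.008]
wrist_force: [-0.3, 0.5, -0.8]
width: 0.0441
[0.554  0.2191 0.1746] -6.39 [ 0.005   0.0022 -1.    ] 0.04405253923477886 [-0.3  0.5 -0.8] 13.75
```

View pics/g_wrist.png

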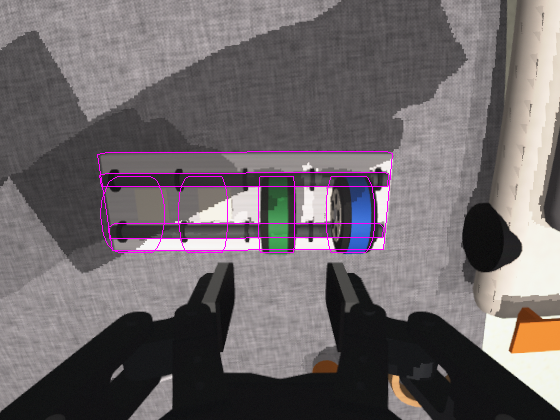

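Green is standing on its place at (277,212). Next is the red wheel on the stand; the purple look-alikes are not near it.

```bash
python3 -m creep '[[0.0006,-0.0365,0,0,0,1.23,0.045],[0.0006,-0.0365,0,0,0,1.23,0.045],[0.0006,-0.0365,0,0,0,1.23,0.045],[0.0006,-0.0365,0,0,0,1.23,0.045],[0.0006,-0.0365,0,0,0,1.23,0.045],[0.0006,-0.0365,0,0,0,1.23,0.045],[0.0006,-0.0365,0,0,0,1.23,0.045],[0.0006,-0.0365,0,0,0,1.23,0.045],[0.0006,-0.0365,0,0,0,1.23,0.045],[0.0006,-0.0365,0,0,0,1.23,0.045]]' 30
python3 -m creep '[[0.0006,-0.0365,0,0,0,1.23,0.045],[0,0,0,0,0,0,0.045],[0,0,0,0,0,0,0.045],[0,0,0,0,0,0,0.045]]'
python3 lookr.py i
```

```text
t: 14.68
ee_pos: [0.5568, -0.1481, 0.1703]
eef_rot: [-3.136, -0.163, 0.005]
wrist_force: [0.8, -0.1, -0.4]
width: 0.0453
t: 15.02
ee_pos: [0.5578, -0.1828, 0.1707]
eef_rot: [-3.134, -0.194, 0.005]
wrist_force: [-0.6, 0.3, 0.3]
width: 0.0449
[ 0.5578 -0.1828  0.1707] 7.09 [-0.0031  0.0016 -1.    ] 0.044911126769909104 [-0.6  0.3  0.3] 15.0167
```

View pics/i_wrist.png

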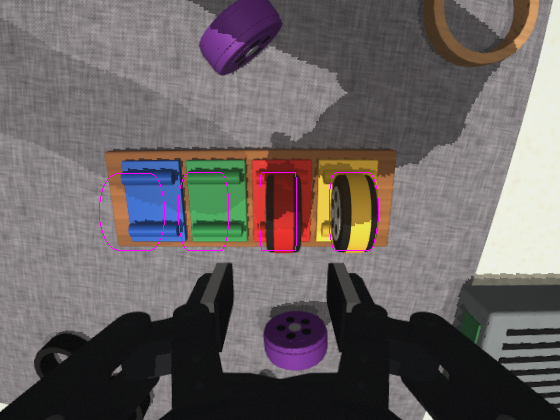

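Red is centred at (284,212), about 2.5 mm ahead of the jaw centre. It carries the red band in the red cradle, and the purple look-alikes are at (241,35) and (296,340). Gripping red.

```bash
python3 -m creep '[[0.0025,0,-0.025,0,0,0,0.045],[0,0,-0.035,0,0,0,0.045],[0,0,-0.03,0,0,0,0.045],[0,0,-0.018,0,0,0,0.045],[0,0,-0.009,0,0,0,0.045],[0,0,0,0,0,0,0.045]]' 30
python3 -m creep '[[0,0,0,0,0,0,0.0],[0,0,0,0,0,0,0.0],[0,0,0,0,0,0,0.0],[0,0,0,0,0,0,0.0],[0,0,0,0,0,0,0.0],[0,0,0,0,0,0,0.0]]' 30
python3 -m creep '[[0,0,0.02,0,0,0,0.0],[0,0,0.03,0,0,0,0.0],[0,0,0.035,0,0,0,0.0],[0,0,0.032,0,0,0,0.0],[0,0,0,0,0,0,0.0],[0,0,0,0,0,0,0.0]]' 30
python3 lookr.py j
```

```text
t: 15.62
ee_pos: [0.5596, -0.1813, 0.053]
eef_rot: [-3.133, -0.198, 0.007]
wrist_force: [-0.9, -1.0, 0.2]
width: 0.0447
t: 16.12
ee_pos: [0.5628, -0.1834, 0.0569]
eef_rot: [3.135, 0.196, 0.005]
wrist_force: [1.0, 1.5, 6.2]
width: 0.0257
t: 16.62
ee_pos: [0.563, -0.1841, 0.1748]
eef_rot: [3.133, 0.195, 0.008]
wrist_force: [-0.9, 0.1, -1.2]
width: 0.026
[ 0.563  -0.1841  0.1748] 7.11 [ 0.005  -0.0021 -1.    ] 0.026032668484898745 [-0.9  0.1 -1.2] 16.6167
```

View pics/j_wrist.png

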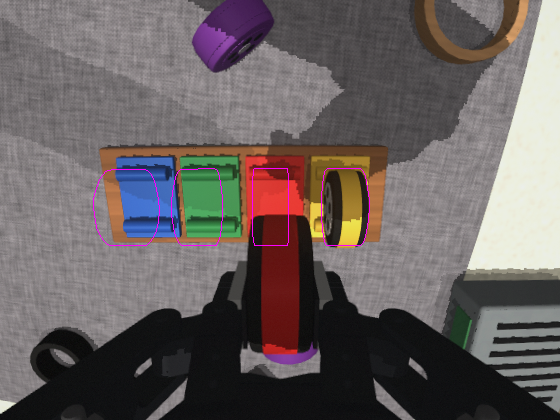

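Red is held. On to place -29.

```bash
python3 -m creep '[[-0.006,0.037,0,0,0,-1.23,0.0],[-0.006,0.037,0,0,0,-1.23,0.0],[-0.006,0.037,0,0,0,-1.23,0.0],[-0.006,0.037,0,0,0,-1.23,0.0],[-0.006,0.037,0,0,0,-1.23,0.0],[-0.006,0.037,0,0,0,-1.23,0.0],[-0.006,0.037,0,0,0,-1.23,0.0],[-0.006,0.037,0,0,0,-1.23,0.0],[-0.006,0.037,0,0,0,-1.23,0.0],[-0.006,0.037,0,0,0,-1.23,0.0]]' 30
python3 -m creep '[[-0.006,0.037,0,0,0,-1.23,0.0],[0,0,0,0,0,0,0],[0,0,0,0,0,0,0],[0,0,0,0,0,0,0]]'
python3 -m creep '[[0,0,-0.02,0,0,0,0],[0,0,-0.03,0,0,0,0],[0,0,-0.02,0,0,0,0],[0,0,0,0,0,0,0],[0,0,0,0,0,0,0],[0,0,0,0,0,0,0]]'
python3 look.py k
```

```text
t: 17.55
ee_pos: [0.4993, 0.1878, 0.1702]
eef_rot: [3.136, -0.144, -0.006]
wrist_force: [1.2, 0.3, -0.6]
width: 0.0254
t: 17.88
ee_pos: [0.4942, 0.223, 0.1707]
eef_rot: [3.134, -0.174, -0.005]
wrist_force: [0.5, -0.5, -0.4]
width: 0.0257
t: 18.38
ee_pos: [0.4961, 0.2229, 0.1031]
eef_rot: [-3.136, 0.178, -0.001]
wrist_force: [0.3, 0.1, 0.6]
width: 0.0256
[0.4961 0.2229 0.1031] -6.5 [ 6.e-04  1.e-04 -1.e+00] 0.02555280628442027 [0.3 0.1 0.6] 18.3833
```

View pics/k_wrist.png

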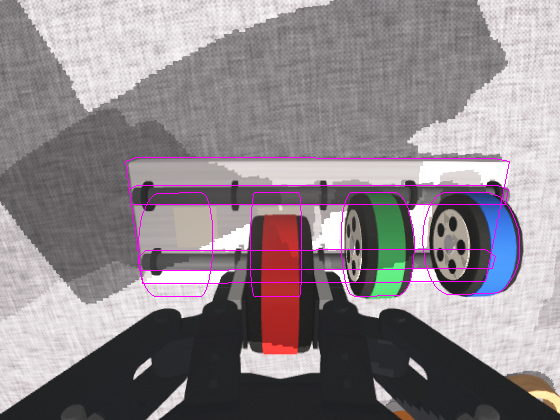

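Red is centred between the collars at (236,195) and (323,195). Lowering and releasing.

```bash
python3 -m creep '[[-0.001,0,-0.02,0,0,0,0],[0,0,-0.015,0,0,0,0],[0,0,-0.007,0,0,0,0],[0,0,-0.0035,0,0,0,0],[0,0,-0.0015,0,0,0,0],[0,0,0,0,0,0,0],[0,0,0,0,0,0,0]]' 30
python3 -m creep '[[0,0,0,0,0,0,0.04],[0,0,0,0,0,0,0.044],[0,0,0,0,0,0,0.044],[0,0,0.02,0,0,0,0.044],[0,0,0.035,0,0,0,0.044],[0,0,0.035,0,0,0,0.044],[0,0,0.027,0,0,0,0.044],[0,0,0,0,0,0,0.044],[0,0,0,0,0,0,0.044]]' 30
python3 look.py l
```

```text
t: 19.07
ee_pos: [0.4945, 0.2232, 0.0572]
eef_rot: [3.136, -0.176, 0.001]
wrist_force: [-3.3, -3.6, 7.5]
width: 0.0262
t: 19.82
ee_pos: [0.4961, 0.2246, 0.1745]
eef_rot: [-3.134, 0.175, -0.007]
wrist_force: [0.1, -0.1, -0.4]
width: 0.0442
[0.4961 0.2246 0.1745] -6.4 [ 0.0048  0.0022 -1.    ] 0.04420584821714374 [ 0.1 -0.1 -0.4] 19.8167
```

View pics/l_wrist.png

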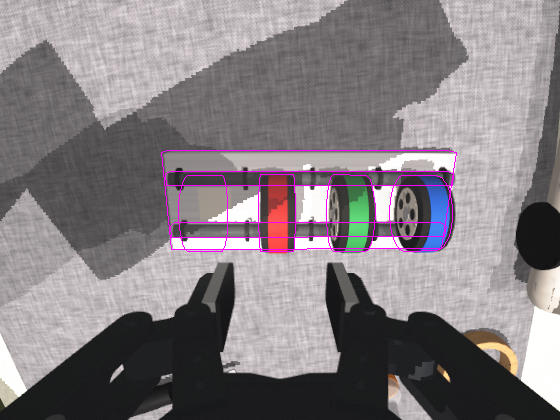

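Red is placed at (277,212). Last is the yellow wheel.

```bash
python3 -m creep '[[0.0104,-0.0333,0,0,0,1.13,0.045],[0.0104,-0.0333,0,0,0,1.13,0.045],[0.0104,-0.0333,0,0,0,1.13,0.045],[0.0104,-0.0333,0,0,0,1.13,0.045],[0.0104,-0.0333,0,0,0,1.13,0.045],[0.0104,-0.0333,0,0,0,1.13,0.045],[0.0104,-0.0333,0,0,0,1.13,0.045],[0.0104,-0.0333,0,0,0,1.13,0.045],[0.0104,-0.0333,0,0,0,1.13,0.045],[0.0104,-0.0333,0,0,0,1.13,0.045]]' 30
python3 -m creep '[[0.0104,-0.0333,0,0,0,1.13,0.045],[0.0104,-0.0333,0,0,0,1.13,0.045],[0,0,0,0,0,0,0.045],[0,0,0,0,0,0,0.045],[0,0,0,0,0,0,0.045]]'
python3 lookr.py m
```

```text
t: 20.75
ee_pos: [0.5974, -0.1107, 0.1701]
eef_rot: [-3.138, -0.136, 0.006]
wrist_force: [0.0, 0.4, -0.2]
width: 0.0448
t: 21.17
ee_pos: [0.6179, -0.1754, 0.1704]
eef_rot: [-3.134, -0.195, 0.006]
wrist_force: [-0.7, 0.2, -0.2]
width: 0.0451
[ 0.6179 -0.1754  0.1704] 7.13 [-0.0036  0.0016 -1.    ] 0.04506692293281467 [-0.7  0.2 -0.2] 21.1667
```

View pics/m_wrist.png

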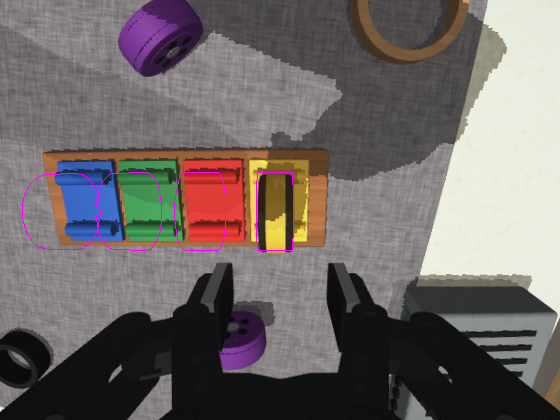

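Yellow is at (275,212). In the earlier grips the jaws closed on about pixel 277, so I shift by -1 mm and grip.

```bash
python3 -m creep '[[-0.001,0,-0.025,0,0,0,0.045],[0,0,-0.035,0,0,0,0.045],[0,0,-0.03,0,0,0,0.045],[0,0,-0.018,0,0,0,0.045],[0,0,-0.009,0,0,0,0.045],[0,0,0,0,0,0,0.045]]' 30
python3 -m creep '[[0,0,0,0,0,0,0.0],[0,0,0,0,0,0,0.0],[0,0,0,0,0,0,0.0],[0,0,0,0,0,0,0.0],[0,0,0,0,0,0,0.0],[0,0,0,0,0,0,0.0]]' 30
python3 -m creep '[[0,0,0.02,0,0,0,0.0],[0,0,0.03,0,0,0,0.0],[0,0,0.035,0,0,0,0.0],[0,0,0.032,0,0,0,0.0],[0,0,0,0,0,0,0.0],[0,0,0,0,0,0,0.0]]' 30
python3 lookr.py n
```

```text
t: 21.77
ee_pos: [0.6161, -0.174, 0.053]
eef_rot: [-3.133, -0.199, 0.008]
wrist_force: [-0.1, 1.2, 0.4]
width: 0.0448
t: 22.27
ee_pos: [0.6196, -0.1759, 0.0571]
eef_rot: [3.135, 0.196, 0.005]
wrist_force: [-0.2, 2.0, 7.3]
width: 0.0253
t: 22.77
ee_pos: [0.6199, -0.1766, 0.1751]
eef_rot: [3.133, 0.196, 0.008]
wrist_force: [-0.6, -0.3, -1.4]
width: 0.0255
[ 0.6199 -0.1766  0.1751] 7.15 [ 0.0054 -0.002  -1.    ] 0.02551365715146869 [-0.6 -0.3 -1.4] 22.7667
```

View pics/n_wrist.png

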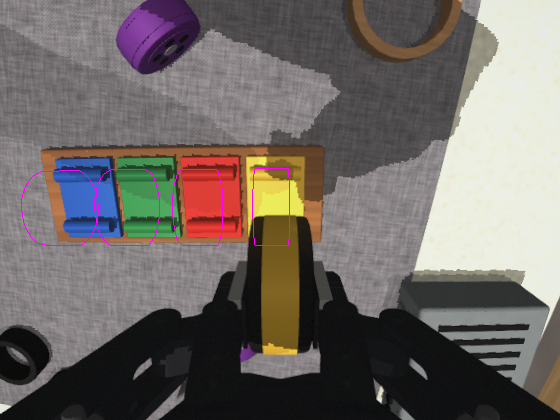

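```bash
python3 -m creep '[[-0.015,0.0339,0,0,0,-1.13,0.0],[-0.015,0.0339,0,0,0,-1.13,0.0],[-0.015,0.0339,0,0,0,-1.13,0.0],[-0.015,0.0339,0,0,0,-1.13,0.0],[-0.015,0.0339,0,0,0,-1.13,0.0],[-0.015,0.0339,0,0,0,-1.13,0.0],[-0.015,0.0339,0,0,0,-1.13,0.0],[-0.015,0.0339,0,0,0,-1.13,0.0],[-0.015,0.0339,0,0,0,-1.13,0.0],[-0.015,0.0339,0,0,0,-1.13,0.0]]' 30
python3 -m creep '[[-0.015,0.0339,0,0,0,-1.13,0.0],[-0.015,0.0339,0,0,0,-1.13,0.0],[0,0,0,0,0,0,0],[0,0,0,0,0,0,0],[0,0,0,0,0,0,0]]'
python3 -m creep '[[0,0,-0.02,0,0,0,0],[0,0,-0.03,0,0,0,0],[0,0,-0.02,0,0,0,0],[0,0,0,0,0,0,0],[0,0,0,0,0,0,0],[0,0,0,0,0,0,0]]'
python3 look.py o
```

```text
t: 23.7
ee_pos: [0.4657, 0.1639, 0.1703]
eef_rot: [3.138, -0.115, -0.006]
wrist_force: [1.2, 1.5, -0.9]
width: 0.0258
t: 24.12
ee_pos: [0.4372, 0.2303, 0.1709]
eef_rot: [3.135, -0.174, -0.004]
wrist_force: [1.2, -0.3, -0.6]
width: 0.0258
t: 24.62
ee_pos: [0.4391, 0.2302, 0.1029]
eef_rot: [-3.136, 0.178, -0.001]
wrist_force: [0.7, 0.3, -0.6]
width: 0.0258
[0.4391 0.2302 0.1029] -6.5 [ 5.e-04  1.e-04 -1.e+00] 0.02576248908954909 [ 0.7  0.3 -0.6] 24.6167
```

View pics/o_wrist.png

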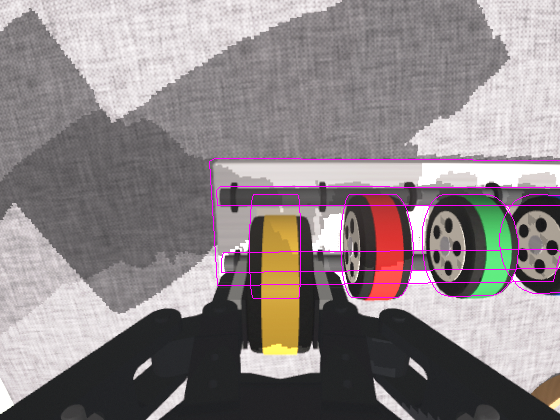

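The collars at (234,195) and (321,195) put the middle at 278, so the wheel is about 1 mm too far. I shift it back, lower it and release.

```bash
python3 -m creep '[[-0.0025,0,-0.02,0,0,0,0],[0,0,-0.015,0,0,0,0],[0,0,-0.007,0,0,0,0],[0,0,-0.0035,0,0,0,0],[0,0,-0.001,0,0,0,0],[0,0,0,0,0,0,0],[0,0,0,0,0,0,0]]' 30
python3 -m creep '[[0,0,0,0,0,0,0.04],[0,0,0,0,0,0,0.044],[0,0,0,0,0,0,0.044],[0,0,0.02,0,0,0,0.044],[0,0,0.035,0,0,0,0.044],[0,0,0.035,0,0,0,0.044],[0,0,0.03,0,0,0,0.044],[0,-0.02,0.03,0,0,0,0.044],[0,-0.04,0.01,0,0,0,0.044]]' 30
python3 -m creep '[[0,-0.04,0.01,0,0,0,0.044],[0,-0.04,0,0,0,0,0.044],[0,-0.04,0,0,0,0,0.044],[0,-0.04,0,0,0,0,0.044],[-0.02,-0.035,0,0,0,0,0.044],[-0.02,-0.035,0,0,0,0,0.044],[0,0,0,0,0,0,0.044],[0,0,0,0,0,0,0.044]]'
python3 look.py z
python3 - <<'E'
from fit import *
row,rk=np.load("pose.npy")
cs={n:ctrl.capture(n) for n in("top","scene")}
V=[];C={}
for n in cs:
    m=np.zeros((420,560),bool)
    for w in("red","yellow","blue","green"):
        for d in ctrl.cut_out(f"wheel_{w}_center",n):
            ys,xs=np.nonzero(d["mask"]); P=onplane(cs[n],[[xs.mean(),ys.mean()]],.055)[0]
            if P[1]>.12 and d["p"]>.3 and d["mask"].sum()<1500: m|=d["mask"]; print(n,w,round(d["p"],2),P.round(3))
    V.append((cs[n],up(m)))
print("rack",rk)
for v in(V,V[:1],V[1:]): print(fit(rowm,v,rk))
c=cs["scene"];im=c["image"][:,:,::-1].copy();cv2.imwrite("pics/z_scene.png",cv2.resize(im[100:320,150:480],None,fx=2,fy=2,interpolation=cv2.INTER_CUBIC))
E
```

```text
t: 25.3
ee_pos: [0.4359, 0.2303, 0.0576]
eef_rot: [3.136, -0.176, 0.002]
wrist_force: [-2.8, -3.7, 6.8]
width: 0.0257
t: 26.05
ee_pos: [0.4393, 0.1743, 0.2206]
eef_rot: [-3.131, 0.167, -0.014]
wrist_force: [1.9, -0.1, 0.2]
width: 0.0441
t: 26.72
ee_pos: [0.395, -0.0606, 0.2261]
eef_rot: [-3.136, 0.183, -0.001]
wrist_force: [-0.3, 0.8, -0.5]
width: 0.0438
[ 0.395  -0.0606  0.2261] -6.68 [ 6.e-04  3.e-04 -1.e+00] 0.04381866723371539 [-0.3  0.8 -0.5] 26.7167
top red 0.67 [0.493 0.223 0.055]
top yellow 0.77 [0.436 0.23  0.055]
top blue 0.82 [0.611 0.211 0.055]
top green 0.84 [0.552 0.218 0.055]
scene red 0.77 [0.495 0.222 0.055]
scene yellow 0.69 [0.438 0.23  0.055]
scene blue 0.71 [0.613 0.21  0.055]
scene green 0.85 [0.552 0.216 0.055]
scene green 0.56 [0.495 0.221 0.055]
rack [ 0.52351024  0.22018728 -0.11164036]
([np.float64(0.5231168179234851), np.float64(0.22075992596763683), np.float64(-0.11007578871222483)], np.float64(0.8798635986143089))
([np.float64(0.5222100918655853), np.float64(0.22004575679842642), np.float64(-0.11287059867362217)], np.float64(0.8606126914660831))
([np.float64(0.5253765736770614), np.float64(0.22081568852564196), np.float64(-0.10041856882551306)], np.float64(0.9151248164464023))
```

View pics/z_scene.png

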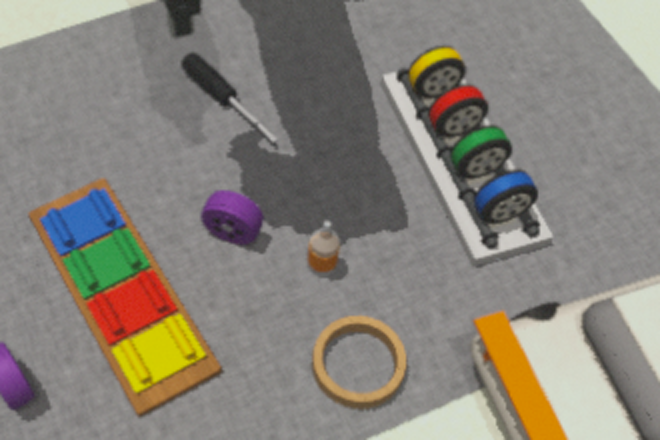

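View pics/z_top.png

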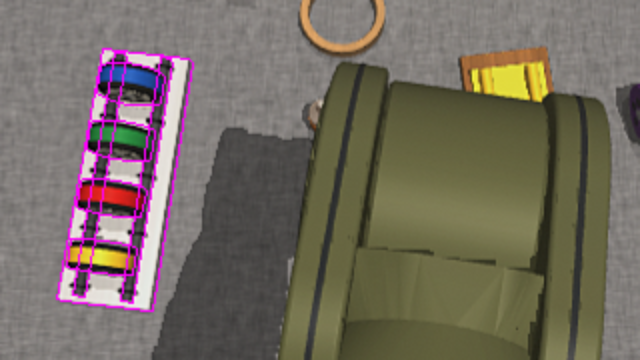

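All four wheels stand on the rack, yellow, red, green, blue from near to far. The bottle is upright and the robot is clear, so I hand in.

Run:
```python
from station import ctrl
print(ctrl.close_job())
```

```text
the job is handed in; nothing more can be done
None
```

All four wheels are on the carrying rack in reverse order, and I handed the job in at about 27 s of the 102 s allowed. Blue, which was nearest the robot on the stand, is at +87 mm. Green is at +29, red at -29 and yellow at -87.

- **Position:** the last two-camera fit put the row of wheels within about 1 mm and 0.1° of the rack's own fitted pose. The two cameras taken separately differed by about 3 mm along the rack and 0.7° in angle, which is well inside the tolerances.
- **State at hand-in:** in the last pictures every wheel stood on the rails between its collars. The glue bottle was upright, the gripper was clear of everything, and I had not touched the purple look-alikes.
- **Forces:** the wrist force I read was never more than about 9 N, at gripping and at setting down. The tool pose shifted 3 to 5 mm as the jaws closed on each wheel, and I corrected for that at each placing.

No check failed, but I did not measure each wheel's standing height on the rack directly. I judged it from the contact force at set-down and from the pictures.

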